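First in, first out: rotate the blue kits in the sloped lane

ROBOT

A 7-joint arm with a two-finger parallel gripper is mounted at the origin on the work surface. World frame = base frame: x ahead of the robot, y to its left, z up, the work surface at z = 0. Lengths are in m, angles in rad, forces in N, time in s.
With the tool pointing down it reaches from about 0.425 to 0.95 m from the base axis. Payload 4.7 kg.
Tool frame: the origin (TCP) lies on the centre line of the jaws, within the pads' length; the fingertips stand robot.nose_length ahead of it and the grasp point (between the pads) lies 8 mm behind it (robot.nose_length is the distance from the TCP to the fingertips, in m); z points along the fingers, x is the direction in which the jaws open and shut, and the axes are right-handed (so a half turn about z gives the same grasp; the last joint's range is limited). The gripper opens to 85 mm and grips with 20 to 120 N. Pads are 22 mm wide; open, the fingers measure 114 mm over their backs; the gripper's body (76 mm by 85 mm) begins 54 mm behind the grasp point. The pads swing forward as they close: fully open they stand 13 mm farther back than shut.
Start: joints at [-1.361, 0.469, -0.049, 1.532, 0.024, 1.141, -0.082], TCP at [0.16, 0.656, 0.242] pointing down, gripper open.
Joint ranges: [-2.59, 2.59], [-0.33, 1.99], [-1.39, 1.29], [0.1, 2.45], [-1.04, 4.18], [0.21, 1.99], [-2.66, 2.66]. Speed limits (rad/s): [2.57, 2.57, 3.14, 3.14, 3.14, 3.14, 3.14].

INTERFACE

Orientations are given as [roll, pitch, yaw] about the fixed x, y, z axes, in that order (R = Rz(yaw) Ry(pitch) Rx(roll)).
In Python, from plant import robot gives the robot as it stands. Calls block until the motion is done:
- robot.goto(position, orientation): joint-space move of the TCP to a pose.
- robot.move_straight(position, vel=0.15, attitude=None, contact_N=None): straight line of the TCP; attitude=None keeps the orientation; vel is the mean speed in m/s. With contact_N (N) it stops when the force on the tool has changed by that much, and returns True; else False.
- robot.move_joints(angles): joint-space move.
- robot.grip(opening, strength=None): opening from 0.0 (shut) to 1.0 (fully open); strength is the grip in N (None keeps the last); returns when the fingers have stopped.
- robot.sleep(seconds).
- robot.inverse_kinematics(position, orientation): joint angles nearest the present ones, or None.
- robot.sense(): the state.
- robot.grab_frame(name): name is "side" or "top" or "wrist"; returns a dict with "image" (480x640x3 uint8, red, green, blue), "range_z" (480x640 float32, m along the optical axis (not along the pixel's ray), 0 where there is no reading), "fx", "fy", "cx", "cy" (pixels), "R" (3x3) and "t" (3): a world point X has camera coordinates R X + t. Camera axes: x right, y down, z forward; pixel columns grow to the right and rows downward; lengths in m; the calibration is good to about 2 mm. A picture is of the moment at which its call begins.
A pose or a line that the arm cannot do raises robot.IKError and nothing moves.
- robot.close_job(): hands the job in, once; it reports no verdict.
The state is a dict: "t": time; "joint_pos": joint angles; "joint_velocities": joint speeds; "effort": joint torques, N m; "tcp_pos": TCP position; "tcp_rot": TCP orientation; "wrist_force": force on the tool from outside, world axes, zero at the start; "torque": the same for the moment, N m; "opening": opening from 0.0 (shut) to 1.0 (fully open).
Only numpy, scipy, OpenCV 4.12 (cv2) and the standard library are available. Lean on these libraries where they do the work, as an engineer would, in place of code of your own. Each camera call takes 0.05 s, during which the arm holds its last target.

TASK

Rotate the blue reagent kits first in, first out: take the oldest blue carton, the one at the front stop of the blue sloped lane, and stand it upright in the green tray. Load the new blue carton that stands on the bench into the same lane, behind the blue carton that is left there, standing on the lane floor and facing the same way as it; let both run down so that the left-over one ends at the front stop and the new one right behind it.

Things in the scene. Friction and masses are not known exactly. Their poses are not given: they have to be found in the camera images.
- blue_old_center (a point): Centre (half-way up) of the oldest blue carton: rigid white box, blue band and blue top patch, 44 (its x) by 50 (its y, lane's y) by 70 mm tall (its z), 0.13 to 0.25 kg. It leans with the lane: bottom on the lane floor, one 50 mm face against the front stop. An identical carton touches it from behind and runs down by itself once this one is lifted out. Grip it across its 50 mm width.
- blue_new_center (a point): Centre (35 mm above the bench) of the new blue carton: same looks, sizes and axes as the oldest one. It stands upright on the bench outside the lanes, turned up to 30 degrees, near an orange-banded and a green-banded carton of the same size.
- lane_blue: Fixed blue lane, slick rollers. Origin on bench below the line where stop face and floor meet, mid-width; x level, up the lane; z up. Floor 30 mm high at the stop, rises 20 deg along x, 150 mm long, 68 mm wide, rear open. Walls 12 mm, stop 40 mm above floor, square to it, 4 mm thick. Carton centres (x, z): 1st place 9, 70; 2nd 50, 85; 3rd 91, 100 mm. The like orange lane beside it (0.18 m) is not used.
- tray: The green tray: a fixed open tray, 130 by 130 mm outside, walls 4 mm thick and 18 mm high, floor about 4 mm thick. Origin: centre of its underside, on the bench; x and y along its sides, z up. It is empty at the start.
Not all that is in view belongs to the job. There is more than one size of the tray; the job needs the smallest. Leave any pink look-alike of the part that bears blue_new_center alone.

How it is judged:
By the outcome, as a careful person would: the job done as asked, in the order asked, and still so for the second after the job is handed in, with the robot touching nothing.
It also fails if it takes over 64 s, if anything falls off the work surface, if the arm or the gripper's body presses on something with over 40 N, if the wrist force passes 120 N, or if a joint passes its speed limit or range.

## Working session

There is one attempt and no reset: what is moved stays moved. The work goes in short steps, each a Python script; the robot and the scene stay as the last script left them, time stands still between calls to the robot, and variables do not carry over. Pictures are saved under pics/ and viewed, and the job is handed in when it is done.

```bash
mkdir -p pics; ls
cat > h.py <<'E'
from plant import robot
import numpy as np, cv2, pickle
def snap(name,tag):
    f=robot.grab_frame(name); cv2.imwrite(f'pics/{tag}.png',f['image'][:,:,::-1]); pickle.dump(f,open(f'pics/{tag}.pkl','wb')); return f
def load(tag): return pickle.load(open(f'pics/{tag}.pkl','rb'))
def cloud(f):
    v,u=np.mgrid[0:480,0:640]; z=f['range_z']
    c=np.stack([(u-f['cx'])/f['fx']*z,(v-f['cy'])/f['fy']*z,z],-1)
    return (c-np.array(f['t']))@np.array(f['R'])
def proj(f,X):
    c=np.array(f['R'])@np.array(X)+np.array(f['t']); return [f['fx']*c[0]/c[2]+f['cx'],f['fy']*c[1]/c[2]+f['cy']]
E
python3 - <<'E'
from h import *
s=robot.sense(); print(s); print(robot.nose_length)
for n in ('top','side'):
    f=snap(n,n+'0'); print(n,f['fx'],np.array(f['R']),f['t'])
E
```

```text
pics
{'t': 0.0, 'joint_pos': array([-1.36092877,  0.4694681 , -0.04858146,  1.53373384,  0.02407866,
        1.14102143, -0.08235321]), 'joint_velocities': array([ 1.87184110e-03, -9.59110678e-05,  1.04008568e-04, -1.78624514e-04,
       -1.52064822e-03,  1.11485728e-03, -7.68903735e-04]), 'effort': array([-1.32070680e-03, -5.10308182e+01, -4.66146308e-02, -2.37708163e+01,
        1.08603053e-02,  7.36609334e-03, -1.00272729e-05]), 'tcp_pos': array([0.15949435, 0.65527888, 0.2412265 ]), 'tcp_rot': array([3.14152816e+00, 2.04495051e-03, 1.33198707e+00]), 'wrist_force': array([ 0.34452382,  0.06953878, -0.28841891]), 'torque': array([-0.00639251, -0.00166251, -0.02317326]), 'opening': 1.0007645609125675}
0.011
top 450.09177727244355 [[ 0.00806447 -0.99965255 -0.02509475]
 [-0.99775681 -0.00637632 -0.06663857]
 [ 0.06645541  0.02557587 -0.99746156]] [-0.08528102  0.52731915  1.15815448]
side 474.57935266865826 [[-0.96785039 -0.25040331 -0.02374461]
 [-0.10347738  0.48243623 -0.86979751]
 [ 0.22925543 -0.83937683 -0.49283718]] [0.48700657 0.16987625 0.84236874]
```

View pics/top0.png

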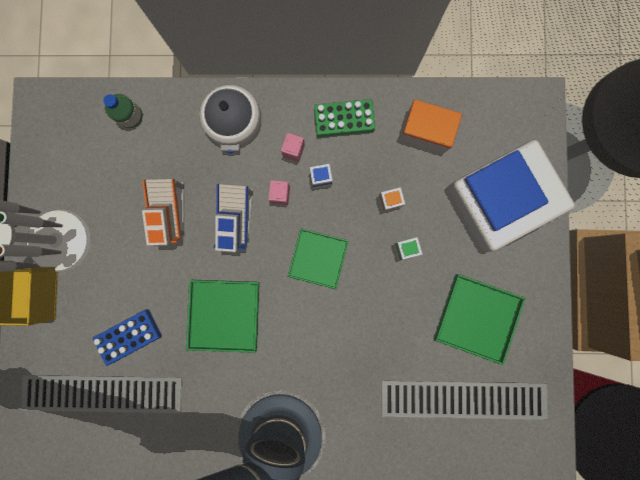

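View pics/side0.png

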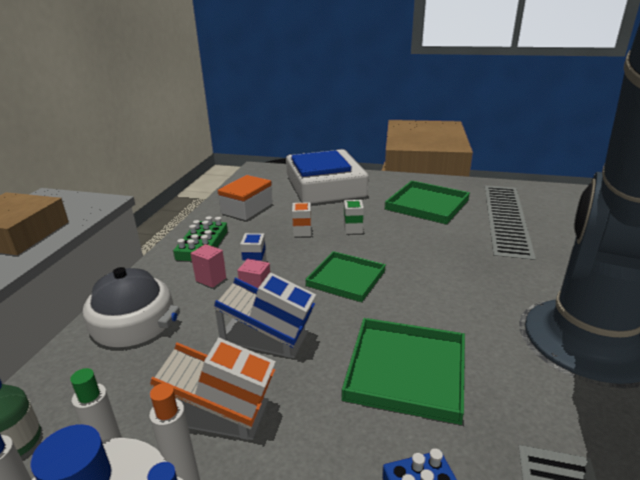

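The top view shows the blue lane at (232,217), with its stop at the bottom, and two blue-topped cartons at (226,240) and (228,222). The upright blue carton is at (321,174), beside pink blocks at (292,147) and (279,192). There are three green trays: (223,315), (480,318) and the smallest at (318,258). Next I'll measure these and check an enlarged crop.

Run:
```python
from h import *
f=load('top0'); P=cloud(f); im=f['image']
crop=im[130:300,190:370]; cv2.imwrite('pics/crop0.png',cv2.resize(crop,None,fx=4,fy=3.5,interpolation=cv2.INTER_CUBIC)[:, :, ::-1][:600])
hsv=cv2.cvtColor(im,cv2.COLOR_RGB2HSV)
def rect(mask,tag):
    Q=P[mask]; r=cv2.minAreaRect((Q[:,:2]*1000).astype(np.float32)); print(tag,len(Q),np.round(r[0],1),np.round(r[1],1),round(r[2],1),'z',np.round(np.percentile(Q[:,2],[2,50,98])*1000,1))
v,u=np.mgrid[0:480,0:640]
box=lambda a,b,c,d:(u>=a)&(u<b)&(v>=c)&(v<d)
z=P[...,2]
rect(box(305,337,158,190)&(z>.062),'new top')
g=(hsv[...,0]>45)&(hsv[...,0]<75)&(hsv[...,1]>120)
rect(box(285,352,225,290)&g&(z>.010),'tray rim')
rect(box(185,262,275,356)&g&(z>.010),'trayB'); rect(box(430,526,270,366)&g&(z>.01),'trayC')
L=box(205,258,175,256)&(z>.02)
rect(L,'lane all')
rect(box(205,258,175,212)&(z>.05),'lane rear')
rect(box(210,245,208,256)&(z>.085),'cartons')
for p in [(292,147),(279,192),(393,199),(410,248)]:
    rect(box(p[0]-16,p[0]+16,p[1]-16,p[1]+16)&(z>.04),p)
b=P[box(205,258,178,256)]
for vv in range(180,256,6): print(vv,[tuple(int(x) for x in np.round(P[vv,uu]*1000)) for uu in (216,228,238,248)])
```

```text
new top 359 [ 573.5 -114.8] [242.4  49.8] 9.8 z [65.5 71.2 76.2]
tray rim 218 [458.8 -92.4] [126.9 127.7] 75.9 z [  10.1   18.3 1188.2]
trayB 852 [323.5  62.7] [200.2 381. ] 8.2 z [10.1 22.8 31.4]
trayC 684 [ 362.  -350.2] [508.7 176.9] 70.8 z [  10.1   23.9 1188.2]
lane all 2135 [548.   23.6] [288.7 168. ] 84.2 z [ 38.1  81.2 127.6]
lane rear 884 [557.3  17.8] [324.4  88.6] 65.6 z [59.6 73.3 92.4]
cartons 915 [512.9  19.5] [273.3  99. ] 84.2 z [ 88.  110.7 128.4]
(292, 147) 418 [609.7 -49.8] [336.8  62.8] 10.5 z [43.8 70.7 76.6]
(279, 192) 405 [546.6 -30.4] [244.7  62.4] 25.7 z [45.3 70.8 76.3]
(393, 199) 413 [ 550.6 -198.1] [ 57.4 259.5] 36.8 z [43.4 70.6 75.7]
(410, 248) 406 [ 461.3 -230.6] [ 44.1 235.5] 15.7 z [47.8 70.6 75.4]
180 [(666, 183, 0), (666, 150, 0), (666, 123, 1), (667, 97, -1)]
186 [(634, 159, 93), (636, 132, 82), (636, 107, 82), (650, 96, 1)]
192 [(620, 160, 87), (622, 133, 75), (622, 108, 77), (624, 84, 66)]
198 [(606, 161, 82), (608, 134, 69), (608, 109, 69), (617, 94, 9)]
204 [(592, 162, 77), (593, 135, 64), (593, 109, 66), (601, 94, 6)]
210 [(577, 163, 72), (577, 133, 72), (578, 109, 66), (586, 94, 3)]
216 [(557, 149, 127), (557, 120, 127), (559, 101, 104), (569, 94, 3)]
222 [(543, 150, 122), (543, 121, 122), (545, 103, 93), (553, 94, 5)]
228 [(529, 151, 118), (529, 122, 118), (531, 104, 85), (538, 94, 3)]
234 [(515, 153, 107), (515, 123, 112), (517, 105, 81), (521, 93, 7)]
240 [(500, 152, 109), (500, 123, 108), (502, 105, 79), (506, 93, 2)]
246 [(486, 153, 105), (486, 125, 101), (488, 107, 64), (490, 93, 4)]
252 [(473, 178, 0), (474, 146, 3), (474, 119, 3), (474, 93, 1)]
```

View pics/crop0.png

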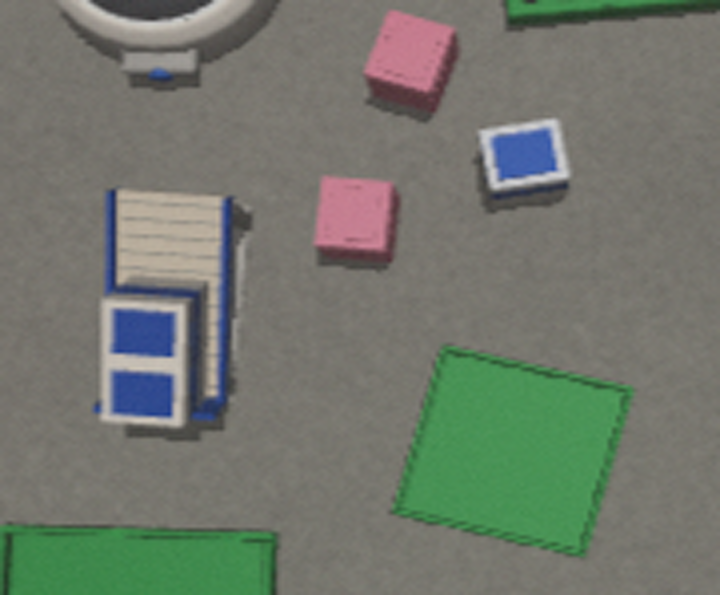

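```bash
cat >> h.py <<'E'
v_,u_=np.mgrid[0:480,0:640]
box=lambda a,b,c,d:(u_>=a)&(u_<b)&(v_>=c)&(v_<d)
def onplane(f,uv,n,d):
    # intersect pixel rays with plane n.X=d
    uv=np.atleast_2d(uv).astype(float); R=np.array(f['R']); C=-R.T@np.array(f['t'])
    D=np.stack([(uv[:,0]-f['cx'])/f['fx'],(uv[:,1]-f['cy'])/f['fy'],np.ones(len(uv))],-1)@R
    s=(d-C@n)/(D@n); return C+D*s[:,None]
def biggest(m):
    m=cv2.morphologyEx(m.astype(np.uint8),cv2.MORPH_OPEN,np.ones((2,2),np.uint8))
    n,l,st,_=cv2.connectedComponentsWithStats(m); k=1+np.argmax(st[1:,4]); return l==k
E
python3 - <<'E'
from h import *
f=load('top0'); P=cloud(f); im=f['image']; hsv=cv2.cvtColor(im,cv2.COLOR_RGB2HSV); z=P[...,2]
C=-np.array(f['R']).T@np.array(f['t']); print('cam',C)
def fit(m,n,d,tag):
    m=biggest(m); vv,uu=np.nonzero(m); 
    uv=np.concatenate([np.stack([uu+a,vv+b],-1) for a in(-.5,.5) for b in(-.5,.5)])
    Q=onplane(f,uv,n,d); r=cv2.minAreaRect((Q[:,:2]*1000).astype(np.float32)); print(tag,m.sum(),np.round(r[0],1),np.round(r[1],1),round(r[2],1))
    return r
zz=np.array([0,0,1.])
blue=(hsv[...,0]>105)&(hsv[...,0]<130)&(hsv[...,1]>120)&(hsv[...,2]>60)
fit(box(305,337,158,190)&(z>.060)&(abs(z-.07)<.012),zz,.07,'new top')
fit(box(305,337,158,183)&blue&(abs(z-.07)<.006),zz,.07,'new patch')
g=(hsv[...,0]>45)&(hsv[...,0]<75)&(hsv[...,1]>120)
fit(box(285,352,225,290)&g,zz,.018,'tray outer')
# carton tops: fit plane
a=np.deg2rad(20)
m=box(205,250,205,256)&(z>.085)&blue
Q=P[m]; A=np.c_[Q[:,:2],np.ones(len(Q))]; w=np.ones(len(Q),bool)
for i in range(5):
    c=np.linalg.lstsq(A[w],Q[w,2],rcond=None)[0]; w=abs(A@c-Q[:,2])<.004
print('plane',c,w.sum(), 'slope',np.rad2deg(np.arctan(np.hypot(*c[:2]))),'dir',np.rad2deg(np.arctan2(c[1],c[0])))
n=np.array([-c[0],-c[1],1]); d=c[2]
near=abs(z-(P[...,:2]@c[:2]+c[2]))<.005
r=fit(box(205,250,205,256)&near,n,d,'both tops');print(cv2.boxPoints(r))
fit(box(205,250,205,230)&near&blue,n,d,'patch rear');fit(box(205,250,230,256)&near&blue,n,d,'patch front')
# floor rear
m=box(222,244,188,208); Q=P[m]; A=np.c_[Q[:,:2],np.ones(len(Q))]; w=np.ones(len(Q),bool)
for i in range(5):
    c2=np.linalg.lstsq(A[w],Q[w,2],rcond=None)[0]; w=abs(A@c2-Q[:,2])<.004
print('floor',c2,w.sum(),np.rad2deg(np.arctan(np.hypot(*c2[:2]))))
n2=np.array([-c2[0],-c2[1],1])
# rear floor edge + wall edges by pixel rows
for vv in range(184,214,4):
    row=np.nonzero(blue[vv,205:262])[0]+205; print(vv,row)
E
```

```text
cam [ 0.44985839 -0.11150984  1.18821426]
new top 358 [ 667.7 -100.4] [48.8 52.5] 9.8
new patch 157 [ 668.1 -101.4] [32.2 38.2] 10.6
tray outer 2310 [455.9 -95.1] [130.  130.3] 76.0
plane [-0.00681269 -3.26073982  0.53579184] 24 slope 72.95036504898688 dir -90.11970841921617
both tops 8 [516.7 120.7] [19.9  9.5] 79.2
[[510.16513  111.845665]
 [519.5049   110.06292 ]
 [523.22815  129.56918 ]
 [513.8884   131.35193 ]]Traceback (most recent call last):
  File "<stdin>", line 25, in <module>
  File "<stdin>", line 5, in fit
  File "h.py", line 21, in biggest
    n,l,st,_=cv2.connectedComponentsWithStats(m); k=1+np.argmax(st[1:,4]); return l==k
                                                      ~~~~~~~~~^^^^^^^^^^
    return _wrapfunc(a, 'argmax', axis=axis, out=out, **kwds)
    return bound(*args, **kwds)
ValueError: attempt to get argmax of an empty sequence
```

Run:
```python
from h import *
f=load('top0'); P=cloud(f); im=f['image']; hsv=cv2.cvtColor(im,cv2.COLOR_RGB2HSV); z=P[...,2]
def fit(m,n,d,tag):
    m=biggest(m); vv,uu=np.nonzero(m); 
    uv=np.concatenate([np.stack([uu+a,vv+b],-1) for a in(-.5,.5) for b in(-.5,.5)])
    Q=onplane(f,uv,n,d); r=cv2.minAreaRect((Q[:,:2]*1000).astype(np.float32)); print(tag,m.sum(),np.round(r[0],1),np.round(r[1],1),round(r[2],1)); print(np.round(cv2.boxPoints(r)).tolist())
    return r
blue=(hsv[...,0]>105)&(hsv[...,0]<130)&(hsv[...,1]>120)&(hsv[...,2]>60)
def plane(m):
    Q=P[m]; k=np.median(Q[:,2]-np.tan(np.deg2rad(20))*Q[:,0]); c=np.array([.364,0,k]); A=np.c_[Q[:,:2],np.ones(len(Q))]
    for i in range(6):
        w=abs(A@c-Q[:,2])<.006; c=np.linalg.lstsq(A[w],Q[w,2],rcond=None)[0]
    print('plane',np.round(c,4),w.sum(),len(w),'slope',np.rad2deg(np.arctan(np.hypot(*c[:2]))),'dir',np.rad2deg(np.arctan2(c[1],c[0]))); return c
c=plane(box(216,238,212,250))
n=np.array([-c[0],-c[1],1]); d=c[2]
near=abs(z-(P[...,:2]@c[:2]+c[2]))<.007
fit(box(205,250,205,256)&near,n,d,'both tops')
fit(box(212,245,205,231)&near&blue,n,d,'patch rear');fit(box(212,245,231,252)&near&blue,n,d,'patch front')
c2=plane(box(222,244,188,208))
for vv in range(184,214,3):
    row=np.nonzero(blue[vv,205:262])[0]+205
    q=onplane(f,[[x,vv] for x in row],np.array([-c2[0],-c2[1],1]),c2[2]+.012/np.cos(np.deg2rad(20)))
    print(vv,row.tolist(),np.round(q[:,:2]*1000).astype(int).tolist())
print(np.round(P[180:192,232]*1000))
cv2.imwrite('pics/crop1.png',cv2.resize(im[175:262,200:262],None,fx=6.8,fy=6.8,interpolation=cv2.INTER_CUBIC)[:, :, ::-1])
```

```text
plane [ 0.3593 -0.0258 -0.0697] 694 836 slope 19.808424590225666 dir -4.103706336506541
both tops 752 [514.6 126.7] [53.1 86.6] 86.3
[[470.0, 103.0], [556.0, 97.0], [560.0, 150.0], [473.0, 156.0]]
patch rear 161 [534.1 125.4] [34.  29.1] 86.9
[[519.0, 109.0], [548.0, 108.0], [549.0, 142.0], [520.0, 143.0]]
patch front 161 [492.2 127.9] [34.4 29.7] 86.9
[[476.0, 112.0], [506.0, 110.0], [508.0, 144.0], [478.0, 146.0]]
plane [ 0.3417 -0.0314 -0.133 ] 434 440 slope 18.940596512176956 dir -5.243039241400965Traceback (most recent call last):
  File "<stdin>", line 22, in <module>
  File "h.py", line 17, in onplane
    D=np.stack([(uv[:,0]-f['cx'])/f['fx'],(uv[:,1]-f['cy'])/f['fy'],np.ones(len(uv))],-1)@R
                 ~~^^^^^
IndexError: index 0 is out of bounds for axis 1 with size 0
```

```bash
cat >> h.py <<'E'
from scipy.spatial.transform import Rotation as Ro
def Rlane(psi,tilt=20):
    # object axes for carton: x up lane, y, z normal
    return Ro.from_euler('z',psi,degrees=True)*Ro.from_euler('y',-tilt,degrees=True)
def tool(Rc,flip=1):
    # tool z=-carton z, tool x=+-carton y
    m=Rc.as_matrix(); x=flip*m[:,1]; z=-m[:,2]; y=np.cross(z,x)
    return Ro.from_matrix(np.stack([x,y,z],1)).as_euler('xyz')
def tcp(center,Rc,h,flip=1):
    """TCP pose so that grasp point is h above carton centre along its z; TCP 8mm ahead of grasp"""
    zc=Rc.as_matrix()[:,2]; return np.array(center)+zc*(h-.008), tool(Rc,flip)
E
python3 - <<'E'
from h import *
f=load('top0'); P=cloud(f); im=f['image']
cv2.imwrite('pics/crop1.png',cv2.resize(im[175:262,200:262],None,fx=6.8,fy=6.8,interpolation=cv2.INTER_CUBIC)[:, :, ::-1])
for n,c,R in [('old',[.478,.128,.07],Rlane(-3.5)),('oldup',[.45,.128,.17],Rlane(-3.5)),('tray',[.456,-.095,.04],Rlane(-14,0)),('new',[.668,-.1,.035],Rlane(10,0)),('2nd',[.525,.126,.09],Rlane(-3.5)),('2up',[.5,.125,.16],Rlane(-3.5))]:
    for fl in (1,-1):
        p,o=tcp(c,R,.015,fl); q=robot.inverse_kinematics(p,o); print(n,fl,np.round(p,3),None if q is None else np.round(q,2))
E
```

```text
old 1 [0.476 0.128 0.077] [-0.58  0.32  0.15  2.33  0.58  0.22  0.52]
old -1 [0.476 0.128 0.077] [-1.18  0.46  0.91  2.36 -0.94  0.26 -1.13]
oldup 1 [0.448 0.128 0.177] [-0.81  0.07  0.35  2.31  0.32  0.48  0.77]
oldup -1 [0.448 0.128 0.177] [-0.93  0.07  0.47  2.31  0.3   0.48 -2.34]
tray 1 [ 0.456 -0.095  0.047] [-0.24  0.45  0.44  2.21 -0.36  0.55  1.8 ]
tray -1 [ 0.456 -0.095  0.047] [-0.58  0.59  0.91  2.22 -0.78  0.68 -0.92]
new 1 [ 0.668 -0.1    0.042] [-0.1   0.69  0.28  1.7  -0.25  0.78  2.04]
new -1 [ 0.668 -0.1    0.042] [-0.34  0.77  0.64  1.72 -0.58  0.86 -0.83]
2nd 1 [0.523 0.126 0.097] [-0.6   0.34  0.24  2.23  0.26  0.28  0.88]
2nd -1 [0.523 0.126 0.097] [-0.98  0.4   0.72  2.25 -0.47  0.28 -1.55]
2up 1 [0.498 0.125 0.167] [-0.72  0.17  0.34  2.23  0.22  0.45  0.93]
2up -1 [0.498 0.125 0.167] [-0.93  0.18  0.57  2.24  0.11  0.43 -2.1 ]
```

View pics/crop1.png

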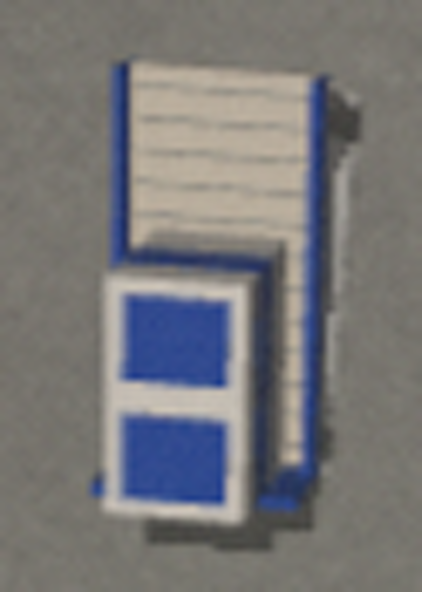

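Run:
```python
from h import *
for n,c,t,psi in [('old',[.478,.128,.07],10,-3.5),('oldup',[.45,.128,.17],10,-3.5),('tray',[.456,-.095,.04],-10,-14),('new',[.668,-.1,.035],-10,10),('2nd',[.525,.126,.09],10,-3.5)]:
    for fl in (1,-1):
        p,o=tcp(c,Rlane(psi,t),.015,fl); q=robot.inverse_kinematics(p,o); print(n,fl,None if q is None else np.round(q,2))
p,o=tcp([.50,.126,.25],Rlane(-3.5,0),.015,1)
robot.goto(p,o); f=snap('wrist','w1'); s=robot.sense(); print(s['t'],s['joint_pos'],s['tcp_pos'])
R=np.array(f['R']); print('cam',-R.T@f['t'],R[2],f['fx'])
```

```text
old 1 [-0.55  0.35  0.19  2.23  0.03  0.41  1.11]
old -1 [-0.96  0.42  0.71  2.25 -0.49  0.45 -1.53]
oldup 1 [-0.71  0.13  0.32  2.2   0.06  0.66  1.07]
oldup -1 [-1.    0.14  0.65  2.21 -0.02  0.65 -1.98]
tray 1 [-0.24  0.53  0.47  2.09 -0.35  0.78  1.8 ]
tray -1 [-0.54  0.68  0.91  2.11 -0.67  0.9  -1.01]
new 1 [-0.14  0.77  0.33  1.57 -0.21  1.01  1.99]
new -1 [-0.38  0.87  0.73  1.59 -0.54  1.08 -0.89]
2nd 1 [-0.52  0.37  0.21  2.12 -0.01  0.5   1.19]
2nd -1 [-0.94  0.45  0.74  2.14 -0.49  0.54 -1.5 ]
2.4 [-0.61852622  0.19435687  0.33527113  1.90466796 -0.07332016  1.05432903
  1.25875327] [0.49993442 0.12709962 0.25690624]
cam [0.4183509  0.13275479 0.38773688] [ 0.31674378 -0.01802421 -0.94833987] 405.37987845835397
```

View pics/w1.png

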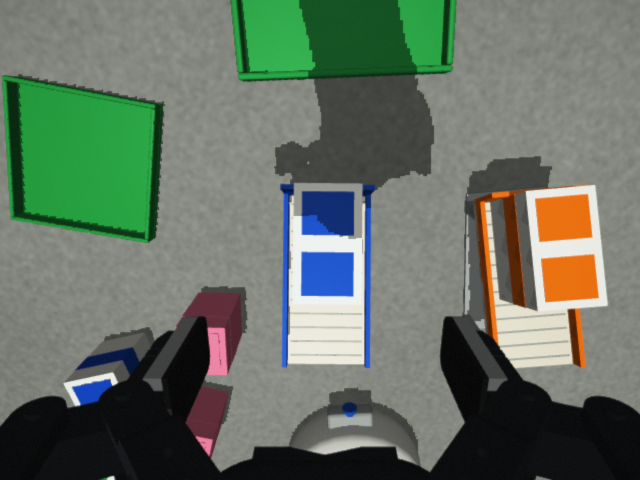

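The wrist view shows the lane clearly, with its stop near row 187, rails at columns 284 and 371, and carton tops at (331,213) and (328,275). I'll fit it from this view.

Run:
```python
from h import *
f=load('w1'); P=cloud(f); im=f['image']; hsv=cv2.cvtColor(im,cv2.COLOR_RGB2HSV); z=P[...,2]
blue=(hsv[...,0]>100)&(hsv[...,0]<130)&(hsv[...,1]>120)
def fit(m,n,d,tag):
    m=biggest(m); vv,uu=np.nonzero(m); 
    uv=np.concatenate([np.stack([uu+a,vv+b],-1) for a in(-.5,.5) for b in(-.5,.5)])
    Q=onplane(f,uv,n,d); r=cv2.minAreaRect((Q[:,:2]*1000).astype(np.float32)); print(tag,m.sum(),np.round(r[0],1),np.round(r[1],1),round(r[2],1))
def plane(m):
    Q=P[m]; k=np.median(Q[:,2]-.364*Q[:,0]); c=np.array([.364,0,k]); A=np.c_[Q[:,:2],np.ones(len(Q))]
    for i in range(6):
        w=abs(A@c-Q[:,2])<.005; c=np.linalg.lstsq(A[w],Q[w,2],rcond=None)[0]
    print('plane',np.round(c,4),w.sum(),len(w),'slope',round(np.rad2deg(np.arctan(np.hypot(*c[:2]))),2),'dir',np.rad2deg(np.arctan2(c[1],c[0])),'rms',np.std((A@c-Q[:,2])[w])); return c
c=plane(box(298,358,192,295)); n=np.array([-c[0],-c[1],1])
near=abs(z-(P[...,:2]@c[:2]+c[2]))<.005
fit(box(275,380,175,310)&near&(hsv[...,1]<400),n,c[2],'tops')
fit(box(290,370,188,240)&near&blue,n,c[2],'p front');fit(box(290,370,245,300)&near&blue,n,c[2],'p rear')
c2=plane(box(295,360,310,360)); n2=np.array([-c2[0],-c2[1],1])
rows=range(310,364,6); ed=[]
for tagr,(a,b) in {'L':(275,300),'R':(355,385)}.items():
    pts=[]
    for vv in rows:
        x=np.nonzero(blue[vv,a:b])[0]+a
        if len(x): pts.append([x.min()-.5,vv,x.max()+.5])
    pts=np.array(pts); 
    for k in (0,2):
        q=onplane(f,pts[:,[k,1]],n2,c2[2]+.0128); l=np.polyfit(q[:,0],q[:,1],1); print(tagr,k,'yaw',round(np.rad2deg(np.arctan(l[0])),2),'y at .55',round(np.polyval(l,.55)*1000,1))
# stop top: blue near row 187
x=np.nonzero(blue[189])[0]; print(x[(x>270)&(x<390)])
q=P[186:192,284:292].reshape(-1,3); print(np.round(q*1000)[::6]); print(np.round(P[366:372,330]*1000))
```

```text
plane [ 0.3636 -0.0249 -0.0734] 6161 6180 slope 20.02 dir -3.914395185955056 rms 0.0007814643355271978
tops 8337 [515.2 129.4] [50.5 83. ] 86.4
p front 2228 [494.7 131.3] [37.8 29.4] 86.5
p rear 2245 [535.7 128.4] [38.3 29.8] 86.5
plane [ 0.3623 -0.0239 -0.1476] 3240 3250 slope 19.95 dir -3.7710444661407556 rms 0.000822209779491191
L 0 yaw -3.29 y at .55 87.8
L 2 yaw -5.01 y at .55 94.2
R 0 yaw -3.61 y at .55 159.8
R 2 yaw -3.63 y at .55 164.2
[281 282 283 284 285 286 287 288 289 290 291 292 363 364 365 366 367 368
 369 370 371 372 373 374]
[[479.  97.  67.]
 [480. 101.  65.]
 [480. 100.  66.]
 [481.  98.  67.]
 [482.  96.  65.]
 [482. 101.  65.]
 [485.  99.  57.]
 [486.  97.  53.]]
[[700. 122.  -0.]
 [702. 122.  -2.]
 [701. 122.   1.]
 [703. 122.  -0.]
 [705. 122.  -1.]
 [706. 122.  -1.]]
```

```bash
cat >> h.py <<'E'
PSI=-3.6
RL=Rlane(PSI); NL=RL.as_matrix()[:,2]; XL=RL.as_matrix()[:,0]
OLD=np.array([.4947,.1313,.1032])-.035*NL
NEW0=OLD  # first place centre
DT=10; H=.014
def pose(center,psi,tilt,h=H):
    """carton centre pose; tool leans DT less than carton"""
    Rc=Rlane(psi,tilt); zc=Rc.as_matrix()[:,2]; Rt=Rlane(psi,tilt-DT)
    g=np.array(center)+zc*h; return g-.008*Rt.as_matrix()[:,2], tool(Rt,1)
E
python3 - <<'E'
from h import *
print(OLD)
p,o=pose(OLD+NL*.085,PSI,20); robot.goto(p,o)
p,o=pose(OLD,PSI,20); print(robot.move_straight(p,vel=.12,contact_N=15))
print(robot.sense()['tcp_pos']-p)
robot.grip(0.0,60); s=robot.sense(); print(s['t'],s['opening'],s['wrist_force'])
p,o=pose(OLD+NL*.088,PSI,20); print(robot.move_straight(p,vel=.10))
robot.sleep(.2)
snap('side','s1');snap('wrist','w2'); s=robot.sense(); print(s['t'],s['opening'],s['wrist_force'])
E
```

```text
[0.50664708 0.13054835 0.07031076]
False
[6.10641160e-04 7.85951143e-05 6.42336153e-04]
4.1833 0.5780825766236484 [-2.02707358 -0.17916327  5.13725434]
False
5.5167 0.5752500750092503 [-0.26462607  0.16682308 -0.42189085]
```

View pics/w2.png

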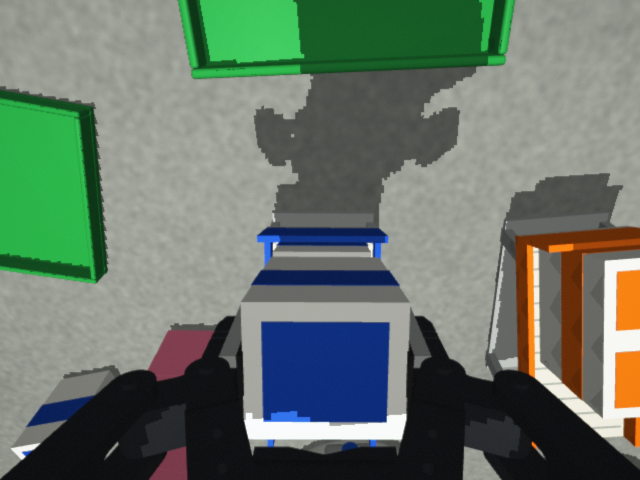

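View pics/s1.png

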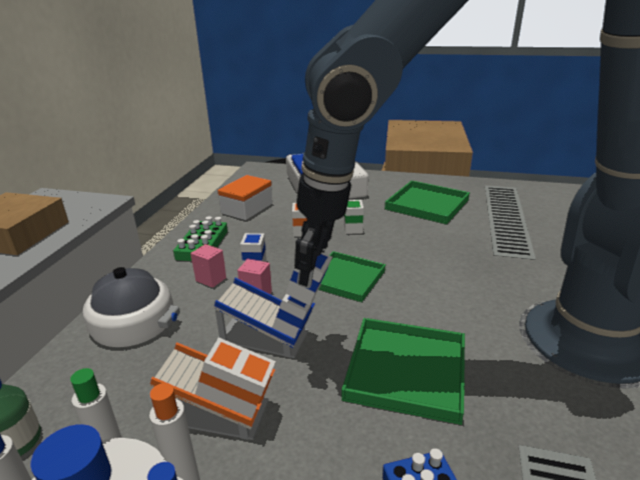

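Carton is in the jaws, with its top at (326,372) in the wrist view. Next it goes to the small tray.

```bash
python3 - <<'E'
from h import *
T=np.array([.456,-.095])
s=robot.sense(); 
robot.move_straight(s['tcp_pos']+np.array([-.01,0,.03]),vel=.15)
snap('top','t1'); s=robot.sense(); print('held force',s['wrist_force'],s['opening'])
p,o=pose([*T,.12],-14,0); robot.goto(p,o)
p,o=pose([*T,.050],-14,0); print(robot.move_straight(p,vel=.12))
p,o=pose([*T,.034],-14,0); print(robot.move_straight(p,vel=.03,contact_N=5))
s=robot.sense(); print(s['t'],s['tcp_pos'],'want',p,s['wrist_force'])
snap('side','s2')
E
python3 - <<'E'
from h import *
f=load('t1');cv2.imwrite('pics/t1c.png',cv2.resize(f['image'][150:300,180:380],None,fx=4,fy=4)[:, :, ::-1])
f=load('s2');cv2.imwrite('pics/s2c.png',cv2.resize(f['image'][210:360,200:400],None,fx=4,fy=4)[:, :, ::-1])
E
```

```text
held force [ 0.20039919 -0.4104627  -1.64815456] 0.5780344091639805
False
True
8.0167 [ 0.45514427 -0.09488221  0.04552975] want [ 0.45465208 -0.09466393  0.04012154] [-0.21894049 -0.90393351  5.1246531 ]
```

View pics/t1c.png

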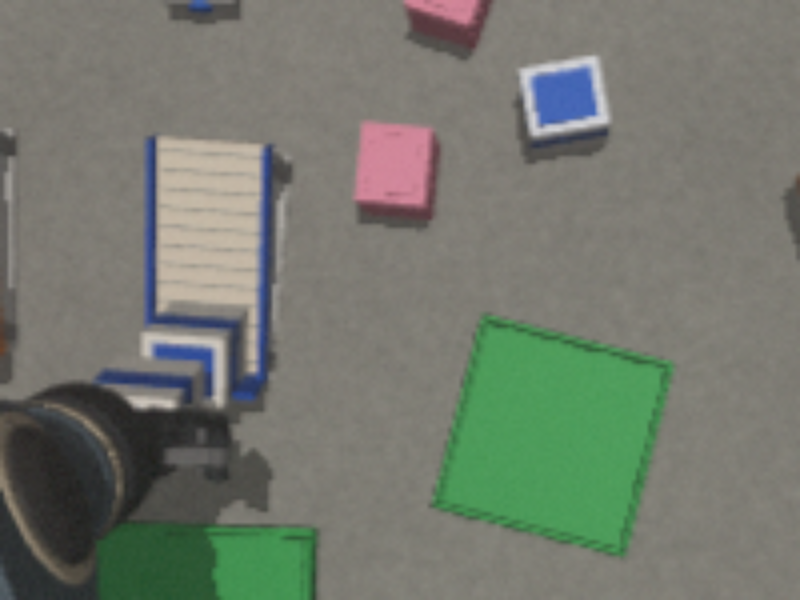

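View pics/s2c.png

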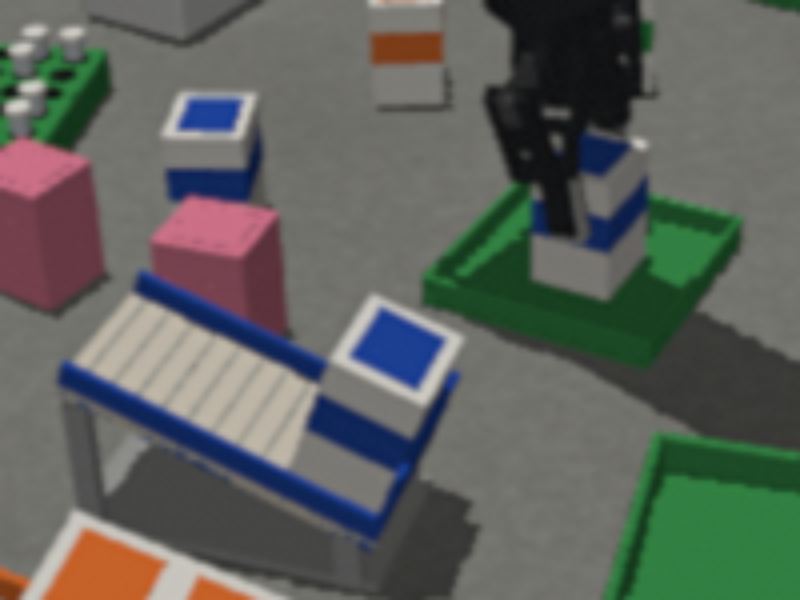

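The left-over carton has run to the stop and the old carton stands on the tray floor. Now I'll release it, retreat and look at the new carton with the wrist camera.

Run:
```python
from h import *
robot.grip(0.9); s=robot.sense()
robot.move_straight(s['tcp_pos']+np.array([0,0,.10]),vel=.2)
p,o=pose([.63,-.10,.24],10,10); robot.goto(p,o)
f=snap('wrist','w3'); print(robot.sense()['t'])
```

```text
9.9667
```

View pics/w3.png

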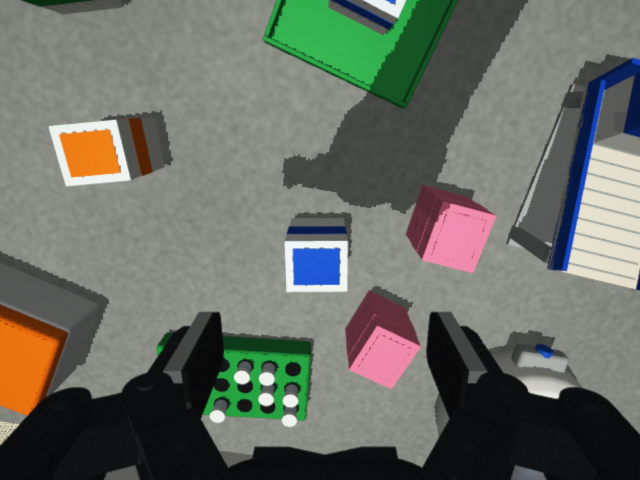

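The new blue carton is at (317,266), white with a blue band and blue top. The pink decoys are at (455,235) and (385,355), and an orange-banded carton is at (90,153). Only the one at (317,266) fits the description.

Run:
```python
from h import *
f=load('w3'); P=cloud(f); im=f['image']; hsv=cv2.cvtColor(im,cv2.COLOR_RGB2HSV); z=P[...,2]
cv2.imwrite('pics/w3c.png',cv2.resize(im[180:310,250:430],None,fx=4,fy=4)[:, :, ::-1])
def fit(m,tag,h=.07):
    m=biggest(m); vv,uu=np.nonzero(m)
    uv=np.concatenate([np.stack([uu+a,vv+b],-1) for a in(-.5,.5) for b in(-.5,.5)])
    Q=onplane(f,uv,np.array([0,0,1.]),h); r=cv2.minAreaRect((Q[:,:2]*1000).astype(np.float32)); print(tag,m.sum(),np.round(r[0],1),np.round(r[1],1),round(r[2],1),np.round(cv2.boxPoints(r)).tolist(),np.median(P[m][:,2]))
t=abs(z-.07)<.004
fit(box(275,360,230,300)&t,'new'); fit(box(275,360,245,300)&t&(hsv[...,1]>120),'patch')
fit(box(400,500,180,280)&t,'pink a'); fit(box(340,425,290,395)&t,'pink b')
```

```text
new 3151 [669.7 -98.1] [45.4 50.6] 9.8 [[643.0, -77.0], [652.0, -127.0], [696.0, -119.0], [688.0, -69.0]] 0.06947271430067856
patch 1671 [669.9 -97.8] [32.3 38.2] 9.8 [[651.0, -82.0], [657.0, -119.0], [689.0, -114.0], [683.0, -76.0]] 0.06971831595160342
pink a 3435 [626.2   8. ] [46.5 51.3] 85.2 [[599.0, -13.0], [650.0, -17.0], [654.0, 29.0], [603.0, 33.0]] 0.06955782998287786
pink b 2588 [743.8 -25.2] [46.6 53.1] 72.2 [[711.0, -39.0], [762.0, -56.0], [776.0, -11.0], [726.0, 5.0]] 0.06960174477084452
```

View pics/w3c.png

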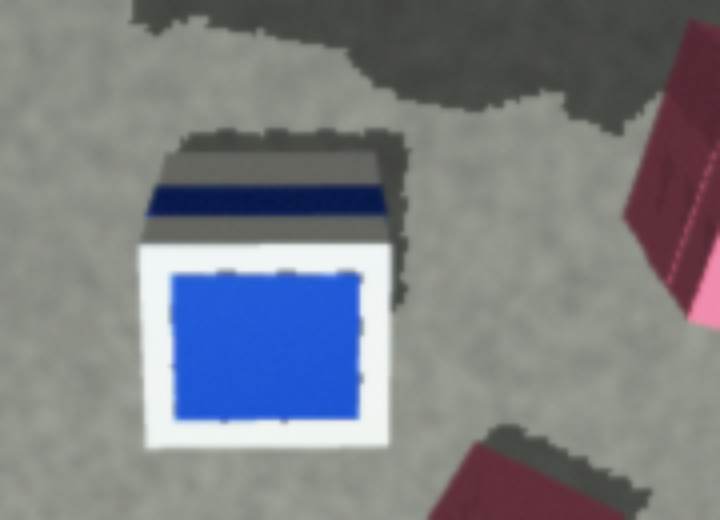

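```bash
python3 - <<'E'
from h import *
N=[.6698,-.098]
p,o=pose([*N,.115],9.8,0); robot.goto(p,o)
p,o=pose([*N,.035],9.8,0); print(robot.move_straight(p,vel=.12,contact_N=15))
robot.grip(0.0,60); s=robot.sense(); print(s['opening'],s['wrist_force'],s['tcp_pos']-p)
p,o=pose([*N,.21],9.8,0); robot.move_straight(p,vel=.2)
s=robot.sense(); print('held',s['wrist_force'],s['opening'])
D=OLD+XL*.054
p,o=pose(D+NL*.11,PSI,20); robot.goto(p,o); robot.sleep(.2)
snap('side','s3');snap('wrist','w4'); print(robot.sense()['t'])
E
python3 - <<'E'
from h import *
f=load('s3');cv2.imwrite('pics/s3c.png',cv2.resize(f['image'][200:350,200:400],None,fx=4,fy=4)[:, :, ::-1])
E
```

```text
False
0.5746123707114438 [ 0.3929521  -1.40776978  4.42131938] [ 0.00098414 -0.00024457  0.00121697]
held [ 0.06070569  0.26521285 -1.68525567] 0.5739438220488572
14.125
```

View pics/s3c.png

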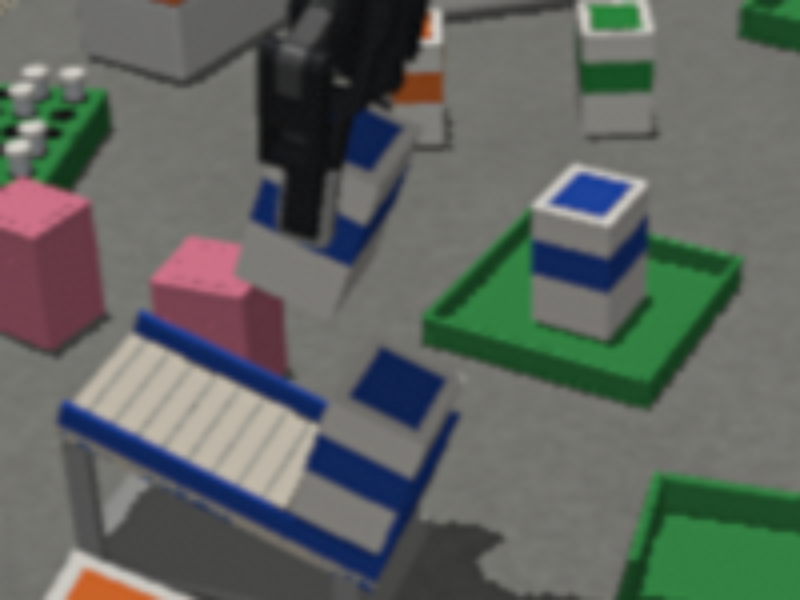

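View pics/w4.png

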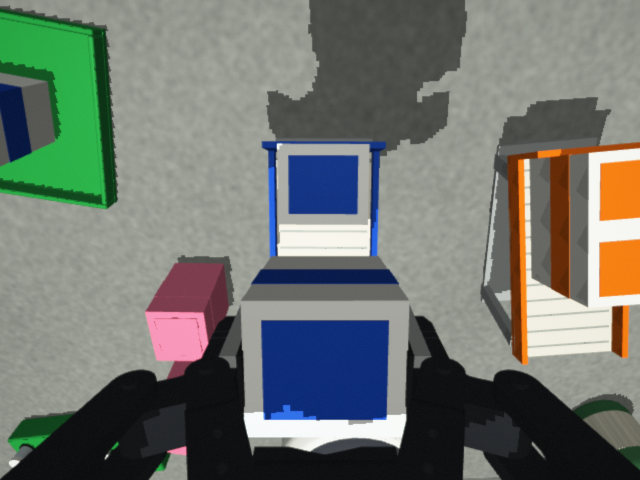

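The old carton stands upright in the tray, the left-over one is at the stop (323,185), and the new one hangs aligned above the lane. I'll lower it now.

```bash
python3 - <<'E'
from h import *
D=OLD+XL*.054
p,o=pose(D+NL*.010,PSI,20); print(robot.move_straight(p,vel=.12,contact_N=12))
p,o=pose(D-NL*.004,PSI,20); print(robot.move_straight(p,vel=.03,contact_N=4))
s=robot.sense(); pd,_=pose(D,PSI,20); print('height err mm',(s['tcp_pos']-pd)@NL*1000,(s['tcp_pos']-pd)@XL*1000,s['wrist_force'],s['t'])
snap('side','s4')
robot.grip(.85); robot.sleep(.5)
s=robot.sense(); robot.move_straight(s['tcp_pos']+NL*.09,vel=.15)
robot.sleep(.3); snap('wrist','w5'); snap('side','s5'); print(robot.sense()['t'])
E
python3 - <<'E'
from h import *
a=[cv2.resize(load(k)['image'][200:350,200:400],None,fx=2,fy=2) for k in ('s4','s5')]
cv2.imwrite('pics/s45.png',np.hstack(a)[:, :, ::-1])
E
```

```text
False
True
height err mm 1.2629026065794826 0.3650380088047332 [-1.8700328   0.20895998  5.16810764] 15.4833
17.5417
```

View pics/s45.png

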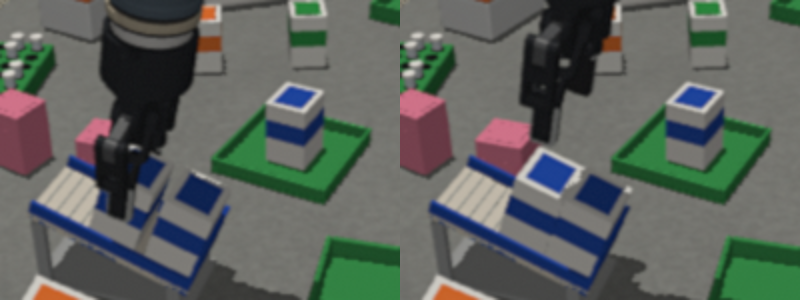

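View pics/w5.png

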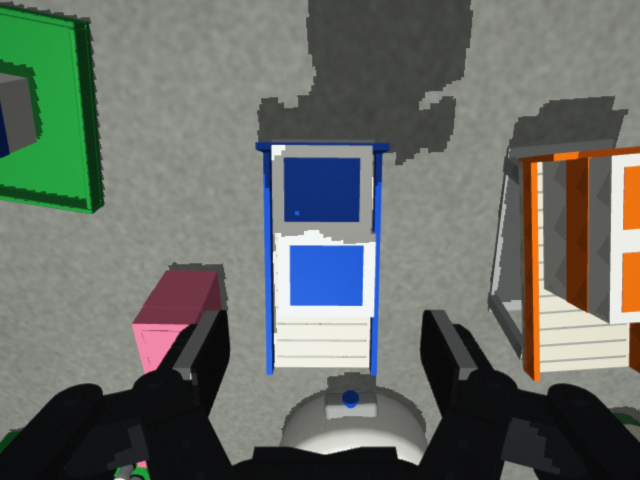

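Run:
```python
from h import *
s=robot.sense(); robot.move_straight(s['tcp_pos']+np.array([-.0,0,.06]),vel=.15); robot.sleep(.5)
f=snap('wrist','w6'); P=cloud(f); hsv=cv2.cvtColor(f['image'],cv2.COLOR_RGB2HSV)
n=np.array([-.3636,.0249,1]); d=-.0734
blue=(hsv[...,0]>100)&(hsv[...,0]<130)&(hsv[...,1]>120)
m=(abs(P@n-d)<.005)&blue&(abs(P[...,0]-.52)<.08)&(abs(P[...,1]-.13)<.05)
k,l,st,_=cv2.connectedComponentsWithStats(m.astype(np.uint8))
for i in range(1,k):
    if st[i,4]>200:
        vv,uu=np.nonzero(l==i); Q=onplane(f,np.stack([uu,vv],-1),n,d); r=cv2.minAreaRect((Q[:,:2]*1000).astype(np.float32)); print(st[i],np.round(r[0],1),np.round(r[1],1),round(r[2],1))
f=load('s5'); P=cloud(f); 
cv2.imwrite('pics/fin.png',f['image'][200:350,200:400][:, :, ::-1]); s=robot.sense(); print(s['t'],s['wrist_force'])
```

```text
[ 293  129   60   52 3008] [493.8 130.7] [37.1 29.6] 85.7
[ 297  200   59   49 2814] [535.5 130.3] [37.6 29.3] 86.3
18.6417 [0.87322489 0.50042749 0.1535028 ]
```

Run:
```python
from h import *
robot.close_job(); print('done')
```

```text
the job is handed in; nothing more can be done
done
```

I lifted the oldest blue carton off the front stop and stood it upright in the smallest green tray. The left-over carton ran down to the stop on its own. I then set the new blue carton on the lane floor about 10 mm behind it and let it run down. I handed the job in at about 19 s of the 64 s allowed.

- **Lane:** the last wrist view puts the two carton tops 41.7 mm apart horizontally, against 41.4 mm if they touch. They face the same way to within 0.6°, and the front one is within about 1 mm of where the oldest carton stood.
- **Tray:** the last side view shows the old carton upright, well inside the tray.
- **Robot and other items:** the gripper was open and clear of everything, and I did not touch the pink blocks or the other cartons. The highest of my spot readings of the wrist force was about 5 N; I did not log it continuously.

No check failed. The only disagreement was early on: the top camera's positions differed from the wrist camera's by 2–4 mm, so I used the wrist values for the cartons and the lane. The tray position came from the top camera alone.

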